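# Free the rusted guard bolt and see the forge blower switched on

### The job

The forge blower's toggle sits under an iron hood on the end of a rusted slide bolt. Work the bolt loose by its upright lug with short strokes, out until it stops and right home again, until it runs, then draw it fully back. Then see to the toggle it uncovered: if it is off (leaning to the robot's side) flip it on (leaning away), if it is on leave it alone; leave the other things on the bench where they are.

Things in the scene. Friction and masses are not known exactly. Their poses are not given: they have to be found in the camera images.
- box: The blower's switch box, fixed: grey steel, 156 mm (x) by 406 mm (y), lid at z = 50 mm. Origin: on the bench under the bolt's axis; the box spans y = -168 to +238 mm of it. Its +x points away from the robot (yaw within 0.3 rad); the bolt is drawn along its +y. Two staples, 22 mm long, 80 mm high, at y = 24.5 and 219 mm, carry the rod (its end juts 82 mm past the box when drawn).
- bolt (a joint): How far the bolt is drawn along the box's +y (m): 0 home, 0.090 fully back. Friction 5 to 10 N. Seized, about 10 mm out at first: it stops dead 21 to 27 mm out (14 to 18 after a half-done stroke). Each full stroke, firmly out to the stop then right home against its stop (0 to 1.5 mm; 15 to 20 N is ample), wears the rust; after 2 to 4 such stops the next stroke out runs through to 0.090.
- bolt_grip (a point): Grip point on the bolt's upright iron lug: 18 mm along the slide (box y), 26 mm across, its top 125 mm above the bench; the point is on its centreline at 105 mm height and moves with the bolt (box y = 75 mm when home). Frame parallel to the box's. Best gripped from above, one finger each side along the slide; the 14 mm rod below it has its top at 73 mm.
- toggle (a joint): Angle of the blower's toggle (rad): -0.45 off, leaning to the box's -x (the robot's side); +0.45 on, leaning to +x (away). A light over-centre snap lever: past upright it snaps over by itself (under 2 N at the knob). It rests at either end, never between.
- toggle_pivot (a point): Pivot of the toggle, 54 mm above the bench at (0, -110 mm) of the box, frame parallel to it. Lever: 8 mm rod with a 14 mm ball, centre 39 mm from the pivot. With the bolt home an iron hood on the bolt covers it: 74 mm across, 56 mm along the slide, top 114 mm above the bench, open below and at its -y end. With the bolt fully back the hood begins 62 mm past the toggle in +y.
- toggle_tip (a point): Centre of the toggle's ball; moves with the lever.
- shoe_near: A rusty horseshoe 125 mm wide and 10 mm thick lying flat just in front of the box (robot's side). To be left alone.
- brush: A hand brush 200 mm long lying just behind the box. To be left alone.
- shoe_far: A second, larger rusty horseshoe (137 mm wide, 10 mm thick) lying behind the box. To be left alone.
- hammer: A 300 mm hammer lying on the left of the bench. To be left alone.
- tin_mug: An aluminium mug 85 mm high, standing on the left of the bench. To be left alone.
- tongs: Iron tongs 360 mm long lying on the right of the bench. To be left alone.
- nail_tray: A steel tray 120 by 160 mm, 40 mm high, on the right far side. To be left alone.
- block: An iron block 45 by 45 by 70 mm standing at the far left. To be left alone.

How it is judged (in metres and radians):
At the end, for the whole second after the job is handed in: The bolt is drawn fully back (at least 82 of its 90 mm) and at rest, the toggle is on (beyond +0.3 rad), and every other thing on the bench is where it was (within 30 mm) (value of joint bolt above 0.082 m and value of joint toggle above 0.3 rad and velocity of joint bolt between -0.01 and 0.01 m/s); the robot touches nothing.
It fails at once if a toggle that was on is switched off (value of joint toggle below -0.1 rad and distance of toggle_tip from where it was at the start of the episode above 0.018 m).
It fails at once if a bystander is pushed more than 30 mm (distance of any of shoe_near, shoe_far, brush, hammer, tin_mug, tongs, nail_tray, block from where it was at the start of the episode above 0.03 m).
It also fails if it takes over 59 s, if anything falls off the work surface, if the arm or the gripper's body presses on something with over 40 N, if the wrist force passes 120 N, or if a joint passes its speed limit or range.

### The arm

A 7-joint arm with a two-finger parallel gripper is mounted at the origin on the work surface. World frame = base frame: x ahead of the robot, y to its left, z up, the work surface at z = 0. Lengths are in mm, angles in rad, forces in N, time in s.
With the tool pointing down it reaches from about 400 to 875 mm from the base axis. Payload 4.4 kg.
Tool frame: the origin (TCP) lies midway between the tips of the shut fingers; the grasp point (between the pads) lies 19 mm behind it; z points along the fingers, y is the direction in which the jaws open and shut (so a half turn about z gives the same grasp; the last joint's range is limited). The gripper opens to 85 mm and grips with 20 to 120 N. Pads are 22 mm wide; open, the fingers measure 114 mm over their backs; the gripper's body (76 mm by 85 mm) begins 54 mm behind the grasp point. The pads swing forward as they close: fully open they stand 13 mm farther back than shut.
Start: joints at [1.121, 0.628, 0.038, 1.517, -0.027, 0.996, -0.02], TCP at [243.419, -602.715, 209.813] pointing down, gripper open.
Joint ranges: [-3.06, 3.06], [-0.37, 2.12], [-1.25, 1.32], [0.18, 2.47], [-1.1, 4.24], [0.23, 1.98], [-2.94, 2.94]. Speed limits (rad/s): [2.57, 2.57, 3.14, 3.14, 3.14, 3.14, 3.14].

### API

Orientations are given as [roll, pitch, yaw] about the fixed x, y, z axes, in that order (R = Rz(yaw) Ry(pitch) Rx(roll)).
In Python, from cell import ctrl, vision gives the robot as it stands.
- The arm moves only by the tool play_rows, never from a script. Its arguments are lists of equal length, an entry for each row: "slide": the shift along the tool's x, y, z in mm, a list of three; "turn": the turn about the tool's z in rad; "fingers": the opening, from 0 (shut) to 1 (fully open). A call has 1 to 5 rows; each row is the pose to reach, as a shift and turn from the pose measured when the call began, along the tool's axes at that moment; what a row does not reach only later rows make up. A row lasts 1/8 s, in which the tool goes at most 62.5 mm and 10.7 degrees, less where a joint would pass 70% of its speed; a pose out of reach is approached as far as the arm can. A call with a gripper value outside its range is refused whole. The fingers move at their own pace and stop on an object; the grip force is fixed at half the most. Time passes only in rows, so rows that repeat a pose let the fingers close. It gives the time, the measured TCP pose, the force and the opening at its end, in the units of the state.
- ctrl.read_state(): the state, without advancing time (a new reading comes with each control period).
- vision.get_image(name): name is "side" or "top" or "wrist"; returns (picture, depth): 480x640x3 uint8, blue, green, red; 480x640 float32, mm along the optical axis (not along the pixel's ray), 0 where there is no reading.
- vision.camera_params(name): a dict with "fx", "fy", "cx", "cy" (pixels), "position" and "rotation" of the camera in the world. Camera axes: x right, y up, looking along -z (the intrinsics and any distortion apply to the point x, -y, -z); pixel columns grow to the right and rows downward; lengths in mm; the calibration is good to about 2 mm. A picture is of the moment at which its call begins: read the wrist's pose just before it. camera_params takes no time and is no camera call; for the wrist camera it gives the pose at the moment of the call.
- ctrl.finish_job(): hands the job in, once; it reports no verdict.
The state is a dict: "clock": time; "qpos": joint angles; "qd": joint speeds; "tau": joint torques, N m; "eef_pos": TCP position; "tool_rot": TCP orientation; "force": force on the tool from outside, world axes, zero at the start; "torque": the same for the moment, N m; "width": finger opening in mm.
Only numpy, scipy, OpenCV 4.12 (cv2) and the standard library are available. Lean on these libraries where they do the work, as an engineer would, in place of code of your own. Each camera call takes 0.05 s, during which the arm holds its last target.

## Working session

There is one attempt and no reset: what is moved stays moved. The work goes in short steps, Python scripts to look and compute and a tool call to move; the robot and the scene stay as the last step left them, time stands still between calls to the robot, and variables do not carry over. Pictures are saved under pics/ and viewed, and the job is handed in when it is done.

Besides the shell and the picture viewer there is one more tool, called after "Request:" as name(argument=value, ...) on one line, values as JSON. play_rows: Moves the arm, as the interface text tells. Its arguments: {"type":"object","properties":{"slide":{"type":"array"},"turn":{"type":"array"},"fingers":{"type":"array"}},"required":["slide","turn","fingers"]}

```bash
mkdir -p pics; ls
python3 - <<'E'
from cell import ctrl, vision
import cv2
s=ctrl.read_state(); print({k:s[k] for k in('clock','eef_pos','tool_rot','force','width')})
for n in('top','side'):
    im,d=vision.get_image(n); cv2.imwrite(f'pics/{n}0.png',im)
    import numpy as np; np.save(f'pics/{n}0d.npy',d)
    print(n,vision.camera_params(n))
E
```

```text
pics
{'clock': 0.0, 'eef_pos': array([ 243.15226658, -602.08625318,  208.90808805]), 'tool_rot': array([-3.13971211e+00,  3.95368605e-05,  3.83789580e-01]), 'force': array([-0.2193614 ,  0.02003115,  0.39709079]), 'width': 85.06285575993174}
top {'fx': 584.5633226418056, 'fy': 584.5633226418056, 'cx': 323.81164037643765, 'cy': 243.35010811160367, 'position': array([ 304.74689686,   18.00079532, 1814.70155827]), 'rotation': array([ 0.13943489,  0.01107135, -1.59110577])}
side {'fx': 449.5783375991121, 'fy': 449.5783375991121, 'cx': 315.8914077231854, 'cy': 237.35791884208467, 'position': array([ 136.94693274,  930.19340827, 1031.68075352]), 'rotation': array([ 0.8045889 , -0.00817183, -2.7295899 ])}
```

View pics/top0.png

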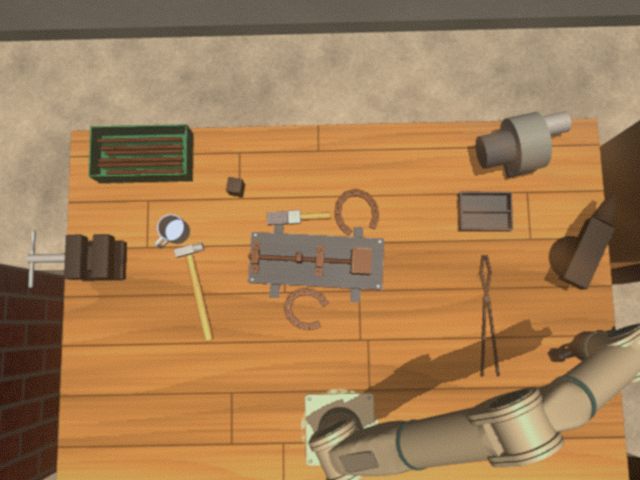

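View pics/side0.png

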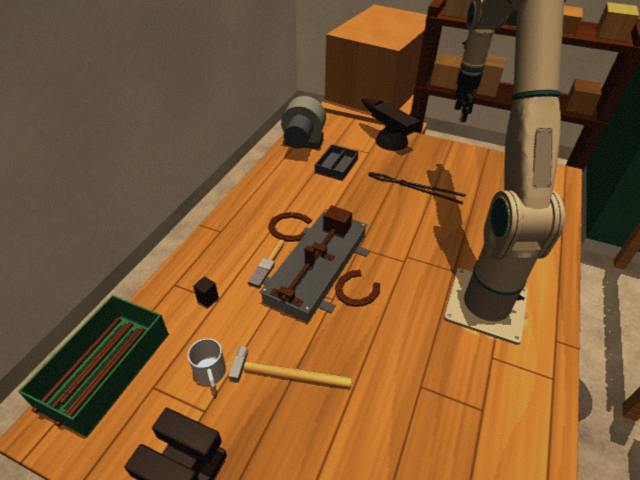

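The top view shows the box at about (248–384, 232–290), with the bolt along the image's horizontal. The lug is near (298,257), the staples near (255,257) and (319,262), and the hood near (361,261). Next I'll measure the box pose.

```bash
cat > h.py <<'E'
import numpy as np, cv2
from scipy.spatial.transform import Rotation as Ro
from cell import ctrl, vision
def ray(p,u,v):
    R=Ro.from_euler('xyz',p['rotation']).as_matrix()
    d=np.array([(u-p['cx'])/p['fx'],-(v-p['cy'])/p['fy'],-1.0])
    return np.array(p['position']),R@d
def plane(p,u,v,z):
    o,d=ray(p,u,v); return o+d*(z-o[2])/d[2]
def proj(p,X):
    R=Ro.from_euler('xyz',p['rotation']).as_matrix()
    c=R.T@(np.array(X)-p['position']); return p['cx']+p['fx']*c[0]/-c[2], p['cy']-p['fy']*c[1]/-c[2]
def depthpts(p,d):
    v,u=np.mgrid[:d.shape[0],:d.shape[1]]
    R=Ro.from_euler('xyz',p['rotation']).as_matrix()
    c=np.stack([(u-p['cx'])/p['fx']*d,-(v-p['cy'])/p['fy']*d,-d],-1)
    return c@R.T+p['position']
E
python3 - <<'E'
from h import *
p=vision.camera_params('top'); im=cv2.imread('pics/top0.png'); d=np.load('pics/top0d.npy')
P=depthpts(p,d)
sub=np.zeros(d.shape,bool); sub[222:300,238:395]=1
hsv=cv2.cvtColor(im,cv2.COLOR_BGR2HSV)
m=sub&(P[...,2]>35)&(d>0)
m8=cv2.morphologyEx((m*255).astype(np.uint8),cv2.MORPH_OPEN,np.ones((5,5)))
c=max(cv2.findContours(m8,0,2)[0],key=cv2.contourArea)
r=cv2.minAreaRect(c); B=cv2.boxPoints(r)
W=np.array([plane(p,u,v,50) for u,v in B]); print(B,W.round(1))
for i in range(4): print(np.linalg.norm(W[i]-W[(i+1)%4]))
print('centre',W.mean(0))
print('z lid',np.median(P[m][:,2]))
for lo,hi in((60,95),(95,112),(112,135)):
    q=sub&(P[...,2]>lo)&(P[...,2]<hi); n,l,s,ce=cv2.connectedComponentsWithStats(q.astype(np.uint8))
    for k in range(1,n):
        if s[k,4]>8: print(lo,s[k],ce[k].round(1),P[l==k].mean(0).round(1))
o=cv2.resize(im[215:305,230:400],None,fx=4.7,fy=4.7,interpolation=2); cv2.imwrite('pics/crop1.png',o)
E
```

```text
[[246.50827 282.34256]
 [249.19614 231.27348]
 [383.8232  238.3591 ]
 [381.13535 289.42816]] [[ 438.8  268.7   50. ]
 [ 595.1  260.2   50. ]
 [ 564.1 -150.7   50. ]
 [ 408.9 -137.3   50. ]]
156.5217866704792
412.06930423640006
155.8371826917954
407.08543047946245
centre [501.73438409  60.21596309  50.        ]
z lid 52.110056142048506
60 [248 248  47  17 301] [266.2 256.9] [512.  206.   74.6]
60 [297 253  55  16 317] [324.1 260.3] [498.1  32.6  75. ]
60 [351 273  19   3  21] [360.1 274. ] [454.6 -73.9  77.2]
95 [360 252   4   7   9] [361.8 255.3] [506.4 -78.6 110.1]
95 [364 257   7   5  14] [367.1 258.9] [495.5 -94.1 109.7]
95 [359 266   6   6  10] [361.4 268.1] [469.  -76.5 108.8]
112 [351 248  21  26 374] [361.  260.5] [490.6 -75.5 116.9]
112 [295 253   7   9  56] [297.6 256.9] [504.1 109.  124.1]
```

View pics/crop1.png

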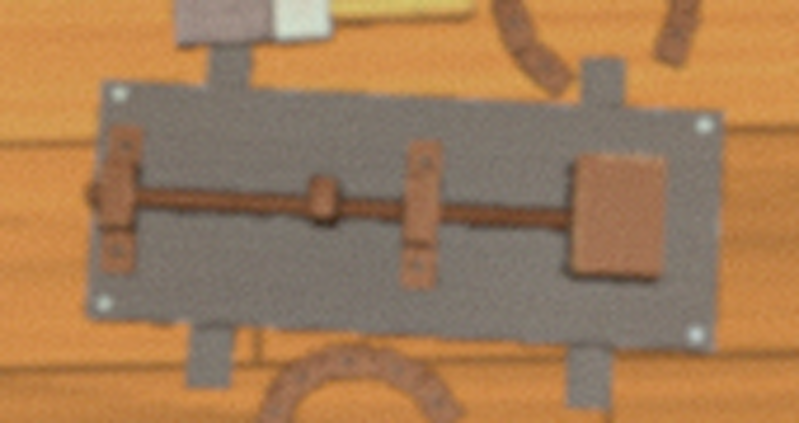

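```bash
cat >> h.py <<'E'
O=np.array([499.1,25.3,0]); YAW=-0.074
def b2w(x,y,z): c,s=np.cos(YAW),np.sin(YAW); return np.array([O[0]+c*x-s*y,O[1]+s*x+c*y,z])
def w2b(X): c,s=np.cos(YAW),np.sin(YAW); d=np.array(X)-O; return np.array([c*d[0]+s*d[1],-s*d[0]+c*d[1],X[2]])
def to(X,yaw=YAW,st=None):
    s=st or ctrl.read_state(); R=Ro.from_euler('xyz',s['tool_rot']).as_matrix()
    t=s['tool_rot'][2]-yaw; t=(t+np.pi/2)%np.pi-np.pi/2
    return (R.T@(np.array(X)-s['eef_pos'])).round(1), round(t,3)
def stat():
    s=ctrl.read_state(); print('t',round(s['clock'],2),'pos',s['eef_pos'].round(1),'box',w2b(s['eef_pos']).round(1),'rot',s['tool_rot'].round(3),'F',s['force'].round(1),'w',round(s['width'],1)); return s
E
python3 - <<'E'
from h import *
stat(); print(to([390,-330,215]),to([480,-40,210]), b2w(-1,84,86))
E
```

```text
t 0.1 pos [ 243.2 -602.2  209. ] box [-208.8 -644.7  209. ] rot [-3.14   0.     0.384] F [0.  0.2 0.4] w 85.4
(array([ 238. , -197.4,   -5.7]), np.float64(0.458)) (array([ 4.301e+02, -4.326e+02, -3.000e-01]), np.float64(0.458)) [504.31306517 109.14404542  86.        ]
```

Request:
play_rows(slide=[[48,-40,-1],[96,-80,-2],[144,-120,-3],[192,-160,-4],[238,-197,-5]], turn=[0.09,0.18,0.27,0.36,0.45], fingers=[1,1,1,1,1])

```text
clock: 0.72
eef_pos: [390.8, -328.2, 214.2]
tool_rot: [-3.14, 0.001, -0.069]
force: [1.0, -0.0, -0.1]
width: 85.5
```

Run:
```python
from h import *
stat(); print(to([490,-50,215]),to([504,109,190]))
```

```text
t 0.72 pos [ 390.8 -328.2  214.2] box [ -81.9 -360.5  214.2] rot [-3.14e+00  1.00e-03 -6.90e-02] F [ 1.  -0.  -0.1] w 85.5
(array([  79.8, -284.3,   -0.3]), np.float64(0.005)) (array([  82.9, -443.9,   25. ]), np.float64(0.005))
```

Request:
play_rows(slide=[[16,-57,0],[32,-114,0],[48,-171,0],[64,-228,0],[80,-284,0]], turn=[0.005,0.005,0.005,0.005,0.005], fingers=[1,1,1,1,1])

```text
clock: 1.35
eef_pos: [490.5, -48.4, 214.6]
tool_rot: [-3.14, 0.001, -0.074]
force: [1.3, 0.3, -0.6]
width: 85.4
```

Run:
```python
from h import *
stat(); print(to([504,109,200]))
```

```text
t 1.35 pos [490.5 -48.4 214.6] box [ -3.1 -74.2 214.6] rot [-3.14e+00  1.00e-03 -7.40e-02] F [ 1.3  0.3 -0.6] w 85.4
(array([   1.9, -158. ,   14.9]), np.float64(0.0))
```

Request:
play_rows(slide=[[1,-55,0],[1,-110,0],[2,-158,0],[2,-158,0]], turn=[0,0,0,0], fingers=[1,1,1,1])

```text
clock: 1.85
eef_pos: [503.7, 114.1, 214.5]
tool_rot: [-3.138, 0.002, -0.066]
force: [-0.3, -0.6, -0.7]
width: 85.4
```

Run:
```python
from h import *
stat(); p=vision.camera_params('wrist'); im,d=vision.get_image('wrist'); cv2.imwrite('pics/w1.png',im); np.save('pics/w1d.npy',d)
print(p)
P=depthpts(p,d); q=((P[...,2]>116)&(P[...,2]<140)&(d>0)).astype(np.uint8)
n,l,s,ce=cv2.connectedComponentsWithStats(q)
for k in range(1,n):
    if s[k,4]>60: X=P[l==k]; print(s[k],X.mean(0).round(1),w2b(X.mean(0)).round(1), [w2b(x).round(1) for x in (X.min(0),X.max(0))])
```

```text
t 1.85 pos [503.7 114.1 214.5] box [ -2.   88.9 214.5] rot [-3.138e+00  2.000e-03 -6.600e-02] F [-0.3 -0.6 -0.7] w 85.4
{'fx': 417.4486453412576, 'fy': 417.4486453412576, 'cx': 325.64559289641727, 'cy': 230.43284338642408, 'position': array([587.97644565, 108.85522296, 379.11048702]), 'rotation': array([-0.33729155,  0.0041261 , -1.63620896])}
[ 318  197   28   41 1107] [507.9 111.6 125. ] [  2.4  86.7 125. ] [array([-11. ,  76.3, 116.2]), array([ 13.3,  96.9, 127.5])]
```

View pics/w1.png

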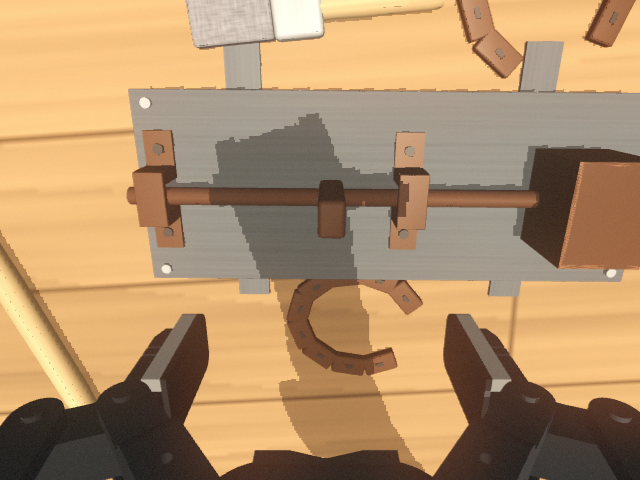

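The wrist view shows the lug at (332,210), centred between the fingers and clear of the staples. I'll go down and grip it.

Run:
```python
from h import *
stat(); print(to([506.5,110.5,87]))
```

```text
t 1.9 pos [503.6 110.8 214.5] box [ -1.8  85.6 214.5] rot [-3.14e+00  2.00e-03 -7.00e-02] F [ 0.4 -1.   0.5] w 85.2
(array([  3.2,   0.4, 127.4]), np.float64(0.004))
```

Request:
play_rows(slide=[[3,0,45],[3,0,85],[3,0,115],[3,0,127],[3,0,127]], turn=[0.004,0.004,0.004,0.004,0.004], fingers=[1,1,1,1,1])

```text
clock: 2.52
eef_pos: [506.2, 109.7, 87.2]
tool_rot: [-3.14, 0.003, -0.075]
force: [0.1, 0.4, -0.1]
width: 85.4
```

Run:
```python
from h import *
stat(); print(to([506.5,110.5,87]))
```

```text
t 2.52 pos [506.2 109.7  87.2] box [ 0.9 84.7 87.2] rot [-3.14e+00  3.00e-03 -7.50e-02] F [ 0.1  0.4 -0.1] w 85.4
(array([ 0.2, -0.8,  0.2]), np.float64(-0.001))
```

Request:
play_rows(slide=[[0,0,0],[0,0,0],[0,0,0],[0,0,0],[0,0,0]], turn=[0,0,0,0,0], fingers=[0,0,0,0,0])

```text
clock: 3.15
eef_pos: [506.5, 110.1, 87.9]
tool_rot: [-3.14, 0.002, -0.075]
force: [-1.2, 0.9, 6.4]
width: 16.6
```

Run:
```python
from h import *
stat()
```

```text
t 3.15 pos [506.5 110.1  87.9] box [ 1.1 85.1 87.9] rot [-3.14e+00  2.00e-03 -7.50e-02] F [-1.2  0.9  6.4] w 16.6
```

Request:
play_rows(slide=[[0,-3,0],[0,-6,0],[0,-9,0],[0,-11,0],[0,-13,0]], turn=[0,0,0,0,0], fingers=[0,0,0,0,0])

```text
clock: 3.78
eef_pos: [507.3, 120.7, 87.9]
tool_rot: [3.14, 0.003, -0.076]
force: [-0.2, -5.1, 2.4]
width: 16.3
```

Run:
```python
from h import *
stat()
```

```text
t 3.77 pos [507.3 120.7  87.9] box [ 1.1 95.8 87.9] rot [ 3.14e+00  3.00e-03 -7.60e-02] F [-0.2 -5.1  2.4] w 16.3
```

Request:
play_rows(slide=[[0,-3,0],[0,-5,0],[0,-7,0],[0,-8,0],[0,-8,0]], turn=[0,0,0,0,0], fingers=[0,0,0,0,0])

```text
clock: 4.4
eef_pos: [507.4, 122.5, 87.9]
tool_rot: [3.133, 0.004, -0.079]
force: [-1.6, -14.7, 4.7]
width: 16.4
```

Run:
```python
from h import *
stat()
```

```text
t 4.4 pos [507.4 122.5  87.9] box [ 1.1 97.5 87.9] rot [ 3.133  0.004 -0.079] F [ -1.6 -14.7   4.7] w 16.4
```

Request:
play_rows(slide=[[0,-8,0],[0,-11,0],[0,-11,0]], turn=[0,0,0], fingers=[0,0,0])

```text
clock: 4.78
eef_pos: [507.3, 122.6, 87.9]
tool_rot: [3.121, 0.006, -0.085]
force: [-1.2, -22.2, 8.1]
width: 16.3
```

Run:
```python
from h import *
stat()
```

```text
t 4.78 pos [507.3 122.6  87.9] box [ 1.  97.7 87.9] rot [ 3.121  0.006 -0.085] F [ -1.2 -22.2   8.1] w 16.3
```

Firm stop at about 22.6 mm out with 22 N. Now I'll push home.

Request:
play_rows(slide=[[0,6,0],[0,13,0],[0,20,0],[0,24,0],[0,28,0]], turn=[0,0,0,0,0], fingers=[0,0,0,0,0])

```text
clock: 5.4
eef_pos: [505.8, 101.2, 88.0]
tool_rot: [3.128, 0.004, -0.08]
force: [1.3, 13.1, -8.3]
width: 16.5
```

Run:
```python
from h import *
stat()
```

```text
t 5.4 pos [505.8 101.2  88. ] box [ 1.1 76.2 88. ] rot [ 3.128  0.004 -0.08 ] F [ 1.3 13.1 -8.3] w 16.5
```

Request:
play_rows(slide=[[0,7,0],[0,10,0],[0,11,0],[0,11,0]], turn=[0,0,0,0], fingers=[0,0,0,0])

```text
clock: 5.9
eef_pos: [505.8, 100.3, 88.0]
tool_rot: [3.139, 0.002, -0.073]
force: [1.0, 18.1, -6.2]
width: 16.7
```

Run:
```python
from h import *
stat()
```

```text
t 5.9 pos [505.8 100.3  88. ] box [ 1.2 75.3 88. ] rot [ 3.139e+00  2.000e-03 -7.300e-02] F [ 1.  18.1 -6.2] w 16.7
```

Home reached at box y 75.3. Second stroke out.

Request:
play_rows(slide=[[0,-8,0],[0,-16,0],[0,-24,0],[0,-30,0],[0,-33,0]], turn=[0,0,0,0,0], fingers=[0,0,0,0,0])

```text
clock: 6.52
eef_pos: [507.5, 124.3, 87.9]
tool_rot: [3.128, 0.005, -0.078]
force: [-1.8, -23.2, 6.9]
width: 16.5
```

Run:
```python
from h import *
stat()
```

```text
t 6.53 pos [507.5 124.3  87.9] box [ 1.  99.3 87.9] rot [ 3.128  0.005 -0.078] F [ -1.8 -23.2   6.9] w 16.5
```

Second stop at about 24 mm with 23 N. Going home.

Request:
play_rows(slide=[[0,8,0],[0,16,0],[0,24,0],[0,31,0],[0,36,0]], turn=[0,0,0,0,0], fingers=[0,0,0,0,0])

```text
clock: 7.15
eef_pos: [505.8, 100.2, 88.1]
tool_rot: [-3.141, 0.002, -0.071]
force: [1.0, 30.6, -10.0]
width: 16.7
```

Run:
```python
from h import *
stat()
```

```text
t 7.15 pos [505.8 100.2  88.1] box [ 1.2 75.2 88.1] rot [-3.141e+00  2.000e-03 -7.100e-02] F [  1.   30.6 -10. ] w 16.7
```

Home again. Third stroke.

Request:
play_rows(slide=[[0,-8,0],[0,-16,0],[0,-24,0],[0,-30,0],[0,-33,0]], turn=[0,0,0,0,0], fingers=[0,0,0,0,0])

```text
clock: 7.78
eef_pos: [507.6, 125.6, 87.9]
tool_rot: [3.133, 0.004, -0.076]
force: [-1.2, -19.1, 4.6]
width: 16.5
```

Run:
```python
from h import *
stat()
```

```text
t 7.78 pos [507.6 125.6  87.9] box [  1.  100.6  87.9] rot [ 3.133  0.004 -0.076] F [ -1.2 -19.1   4.6] w 16.5
```

Request:
play_rows(slide=[[0,-10,0],[0,-11,0]], turn=[0,0], fingers=[0,0])

```text
clock: 8.02
eef_pos: [507.5, 125.6, 87.9]
tool_rot: [3.12, 0.006, -0.082]
force: [-1.1, -23.3, 8.0]
width: 16.4
```

Run:
```python
from h import *
stat()
```

```text
t 8.03 pos [507.5 125.6  87.9] box [  1.  100.7  87.9] rot [ 3.12   0.006 -0.082] F [ -1.1 -23.3   8. ] w 16.4
```

Third stop at about 25.4 mm. Home.

Request:
play_rows(slide=[[0,8,0],[0,16,0],[0,24,0],[0,31,0],[0,37,0]], turn=[0,0,0,0,0], fingers=[0,0,0,0,0])

```text
clock: 8.65
eef_pos: [505.7, 99.9, 88.2]
tool_rot: [3.133, 0.004, -0.075]
force: [2.0, 30.8, -13.7]
width: 16.4
```

Run:
```python
from h import *
stat()
```

```text
t 8.65 pos [505.7  99.9  88.2] box [ 1.1 74.9 88.2] rot [ 3.133  0.004 -0.075] F [  2.   30.8 -13.7] w 16.4
```

Request:
play_rows(slide=[[0,-8,0],[0,-16,0],[0,-24,0],[0,-31,0],[0,-35,0]], turn=[0,0,0,0,0], fingers=[0,0,0,0,0])

```text
clock: 9.28
eef_pos: [507.6, 126.9, 88.0]
tool_rot: [3.123, 0.006, -0.079]
force: [-0.5, -21.0, 7.0]
width: 16.3
```

Run:
```python
from h import *
stat()
```

```text
t 9.28 pos [507.6 126.9  88. ] box [  1.  101.9  88. ] rot [ 3.123  0.006 -0.079] F [ -0.5 -21.    7. ] w 16.3
```

Request:
play_rows(slide=[[0,-10,0],[0,-12,0],[0,-12,0]], turn=[0,0,0], fingers=[0,0,0])

```text
clock: 9.65
eef_pos: [507.5, 126.9, 88.0]
tool_rot: [3.109, 0.008, -0.086]
force: [-2.1, -24.5, 9.0]
width: 16.5
```

Run:
```python
from h import *
stat()
```

```text
t 9.65 pos [507.5 126.9  88. ] box [  0.9 102.   88. ] rot [ 3.109  0.008 -0.086] F [ -2.1 -24.5   9. ] w 16.5
```

Fourth stop at about 26.9 mm. Home, then the next stroke should run.

Request:
play_rows(slide=[[0,8,0],[0,16,0],[0,24,0],[0,32,0],[0,38,0]], turn=[0,0,0,0,0], fingers=[0,0,0,0,0])

```text
clock: 10.28
eef_pos: [505.6, 99.6, 88.4]
tool_rot: [3.122, 0.006, -0.079]
force: [3.3, 28.0, -18.8]
width: 16.4
```

Run:
```python
from h import *
stat()
```

```text
t 10.28 pos [505.6  99.6  88.4] box [ 1.  74.6 88.4] rot [ 3.122  0.006 -0.079] F [  3.3  28.  -18.8] w 16.4
```

Request:
play_rows(slide=[[0,-8,0],[0,-16,0],[0,-24,0],[0,-32,0],[0,-40,0]], turn=[0,0,0,0,0], fingers=[0,0,0,0,0])

```text
clock: 10.9
eef_pos: [508.2, 136.1, 88.1]
tool_rot: [3.117, 0.007, -0.081]
force: [-2.2, -7.3, 7.6]
width: 16.3
```

Run:
```python
from h import *
s=stat();print(to([507.5+4,190.5,88]))
```

```text
t 10.9 pos [508.2 136.1  88.1] box [  0.9 111.1  88.1] rot [ 3.117  0.007 -0.081] F [-2.2 -7.3  7.6] w 16.3
(array([ -1.1, -54.5,  -1.2]), np.float64(-0.007))
```

The bolt runs now. Drawing it fully back.

Request:
play_rows(slide=[[0,-13,0],[0,-26,-0.5],[-0.5,-39,-1],[-1,-50,-1],[-1,-58,-1]], turn=[-0.007,-0.007,-0.007,-0.007,-0.007], fingers=[0,0,0,0,0])

```text
clock: 11.52
eef_pos: [512.1, 189.9, 88.1]
tool_rot: [3.112, 0.007, -0.077]
force: [1.9, -25.2, 10.3]
width: 16.7
```

Run:
```python
from h import *
s=stat()
```

```text
t 11.53 pos [512.1 189.9  88.1] box [  0.8 165.1  88.1] rot [ 3.112  0.007 -0.077] F [  1.9 -25.2  10.3] w 16.7
```

Fully back, at its stop (165.1 → 90 mm). Release and lift.

Request:
play_rows(slide=[[0,0,0],[0,0,0],[0,0,0],[0,0,0]], turn=[0,0,0,0], fingers=[0.5,0.5,0.5,0.5])

```text
clock: 12.02
eef_pos: [512.1, 190.3, 88.1]
tool_rot: [3.112, 0.007, -0.077]
force: [-0.4, -0.3, 0.7]
width: 42.5
```

Request:
play_rows(slide=[[0,0,-30],[0,0,-65],[0,0,-110],[0,40,-150],[0,80,-180]], turn=[0,0,0,0,0], fingers=[0.5,0.5,0.5,0.5,0.5])

```text
clock: 12.65
eef_pos: [508.0, 115.4, 272.2]
tool_rot: [3.113, 0.006, -0.075]
force: [0.7, 0.6, 0.8]
width: 42.5
```

Run:
```python
from h import *
stat(); p=vision.camera_params('wrist'); im,d=vision.get_image('wrist'); cv2.imwrite('pics/w2.png',im); np.save('pics/w2d.npy',d)
for n,x in(('on',17),('off',-17)): print(n,proj(p,b2w(x,-110,89)))
print('pivot',proj(p,b2w(0,-110,54)))
im,d=vision.get_image('top');cv2.imwrite('pics/top2.png',cv2.resize(im[200:330,200:420],None,fx=3.6,fy=3.6))
im,d=vision.get_image('side');cv2.imwrite('pics/side2.png',cv2.resize(im[180:320,220:400],None,fx=4,fy=4))
```

```text
t 12.65 pos [508.  115.4 272.2] box [  2.2  90.5 272.2] rot [ 3.113  0.006 -0.075] F [0.7 0.6 0.8] w 42.5
on (np.float64(555.367967403579), np.float64(169.46719053942232))
off (np.float64(548.276961143287), np.float64(207.72718362757647))
pivot (np.float64(531.8357522706237), np.float64(179.99346569041197))
```

View pics/w2.png

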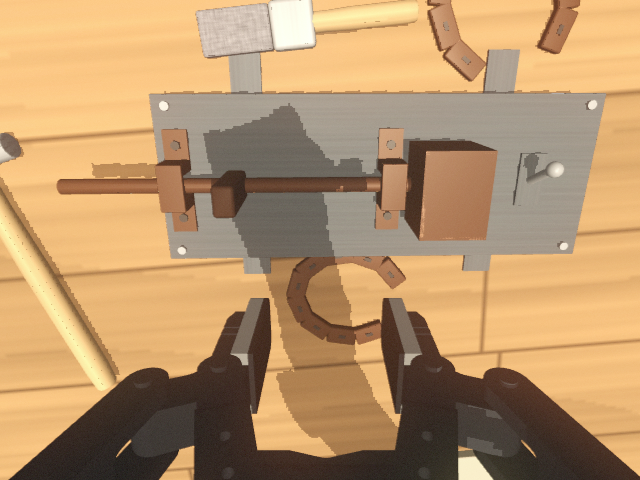

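View pics/side2.png

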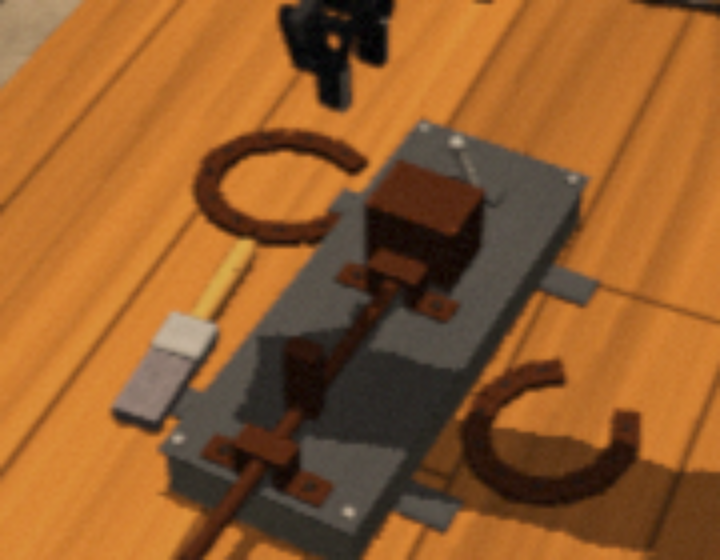

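View pics/top2.png

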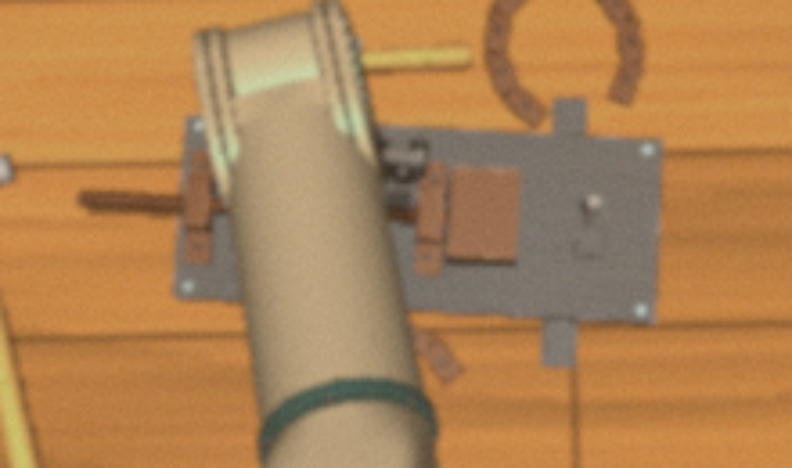

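The wrist view shows the ball at (556,170). The "on" prediction is (555,169) and the "off" one is (548,208), so it looks on. I'll cross-check with the top camera, and check the bolt and the bystanders.

Run:
```python
from h import *
p=vision.camera_params('top')
print('top meas',200+593/3.6,200+202/3.6,'on',proj(p,b2w(17,-110,89)),'off',proj(p,b2w(-17,-110,89)))
ps=vision.camera_params('side')
print('side meas',220+456/4,180+142/4,'on',proj(ps,b2w(17,-110,89)),'off',proj(ps,b2w(-17,-110,89)))
im,d=vision.get_image('top'); P=depthpts(p,d); 
q=np.zeros(d.shape,bool); q[235:285,300:365]=1
X=P[q&(P[...,2]>109)&(P[...,2]<122)]; print('hood',w2b(np.median(X,0)),len(X))
a=cv2.imread('pics/top0.png'); df=cv2.absdiff(im,a).max(2); cv2.imwrite('pics/diff.png',cv2.convertScaleAbs(df,alpha=2)); cv2.imwrite('pics/top3.png',im)
stat()
```

```text
top meas 364.72222222222223 256.1111111111111 on (np.float64(363.74420637429387), np.float64(255.61551758592915)) off (np.float64(363.2366351790073), np.float64(266.99999325968696))
side meas 334.0 215.5 on (np.float64(334.46623206952904), np.float64(215.73976796488864)) off (np.float64(344.1280490561102), np.float64(219.10950467338918))
hood [ -0.293405   -22.46159532 115.35383975] 426
t 12.85 pos [507.9 115.6 271. ] box [  2.1  90.7 271. ] rot [ 3.113  0.006 -0.078] F [ 0.7  0.2 -1. ] w 43.0
```

View pics/diff.png

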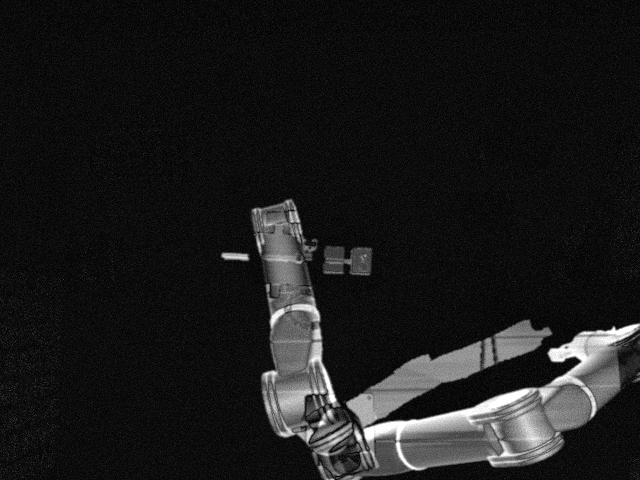

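All three cameras agree that the toggle is on. The hood's centre sits at box y ≈ -22, so the bolt is about 88–90 mm out. In the difference image only the arm, its shadow, the bolt and the uncovered toggle have changed. The toggle stays as it is, so I'm handing in.

```bash
python3 -c "
from cell import ctrl
print(ctrl.finish_job())"
```

```text
the job is handed in; nothing more can be done
None
```

The bolt is drawn fully back, and the toggle it uncovered was already on, so I left it alone. I handed the job in at about 12.9 s of the 59 s allowed.

- **Bolt:** I gripped the lug and made four full strokes, with stops at about 22.5, 24, 25.4 and 26.9 mm, pushing home each time. The fifth stroke ran through to the end stop. By the gripper's position that was 90 mm; after I let go, the hood's position in the top image gave about 88 mm. I took no separate reading of the bolt's speed.
- **Toggle:** the ball lay within about 1 pixel of the "on" prediction in all three cameras. The "off" prediction was 10 to 38 pixels away.
- **Bench and robot:** comparing the first and last top images, nothing moved except the arm, its shadow, the bolt and the uncovered toggle. The arm hid a strip at the middle of the bench, but the earlier wrist and side images show the brush and near horseshoe still in place there. The gripper ended about 270 mm up, touching nothing, with about 1 N on the wrist.

No check failed. The largest force I read along the slide was about 31 N, while pushing home.

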